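# Close the casting mould and clamp it

### The job

Take the blue upper mould half from the sloping rest, lower it gently over the two pins of the white lower half until it lies flush all round (either way round fits), and let go of it without dropping it. Then swing the red clamp arm fully round over its edge to lock the mould, and leave the bottle, the carton and the file where they are.

Things in the scene. Friction and masses are not known exactly. Their poses are not given: they have to be found in the camera images.
- lid: Upper mould half: blue plate, 100 (x) by 150 (y) by 16 mm thick, 0.4 kg. Orange grip block in the middle of its top: 20 (x) by 56 (y) mm, 44 mm tall above the plate. Two 15 mm through holes at (x, y) = (30, -55) and (-30, 55) mm. Origin: centre of the flat underside; z out of the top. Starts lying top up on the rest, tilted 32 degrees; half a turn about z fits too.
- stand: Fixed plywood rest, 125 (x) by 190 (y) mm. Its upper face slopes 32 degrees, rising along its +x from about 25 mm high to 85 mm. A dark ledge along the lower edge stands 10 mm proud of the face and stops the lid sliding down. Origin: centre of its underside.
- mould_base: White lower mould half on a plywood board, fixed. Board 150 (x) by 240 (y) by 18 mm, y = -130 to 110 mm; on it, centred on the origin, the white half, 100 (x) by 150 (y) by 42 mm, with an open cavity where a mauve printed cuff lies. Flat rim 60 mm above the bench. Origin: on the bench under the centre of the white half.
- seat (a point): Centre of the rim plane of the white lower half, 60 mm above the origin of mould_base, same axes. The lid's origin lies here when it is seated.
- pin_a (a point): Tip of the steel pin at x = 30, y = -55 mm of mould_base. Both pins are 12 mm in diameter and stand 28 mm above the rim; the top 10 mm tapers to 5 mm diameter. They stick 12 mm out of the top of the seated lid.
- pin_b (a point): Tip of the other steel pin, at x = -30, y = 55 mm of mould_base; same size.
- clamp (a joint): Angle of the red clamp arm, rad, 0 to 1.9: 0 fully closed (arm along +y of mould_base, over the lid), growing anticlockwise from above; at 1.57 it points to -x of mould_base, clear of the lid. Vertical pivot, light friction, stays where left. Arm 18 mm wide, 10 mm thick, reaching 72 mm from the pivot; underside 78 mm above the bench, 2 mm above a seated lid.
- clamp_pivot (a point): On the axis of the clamp post at the underside of the arm: x = -30, y = -98, z = 78 mm of mould_base.
- clamp_knob (a point): On the axis of the upright black round handle of the clamp arm, 16 mm in diameter, 50 mm tall above the arm, 56 mm from the pivot. This point is 30 mm above the top of the arm and 20 mm below the handle's top.
- bottle: White bottle, 64 mm diameter, 150 mm tall, a bystander. Origin: centre of its underside.
- carton: Small carton, 55 by 140 by 45 mm, a bystander. Origin: centre of its underside.
- file: Hand file with a yellow handle, 260 mm long, 24 mm wide, 18 mm tall, lying on the bench, a bystander. Origin: on its underside, 115 mm from the handle's end.
Mind the look-alikes: they are no part of the job. Of the things like the lid, leave any that is pink or purple; of the rest the larger one is meant.

How it is judged:
By the outcome, as a careful person would: the job done as asked, in the order asked, and still so for the second after the job is handed in, with the robot touching nothing.
It also fails if it takes over 59 s, if anything falls off the work surface, if the arm or the gripper's body presses on something with over 40 N, if the wrist force passes 120 N, or if a joint passes its speed limit or range.

### The arm

A 6-joint arm with a two-finger parallel gripper is mounted at the origin on the work surface. World frame = base frame: x ahead of the robot, y to its left, z up, the work surface at z = 0. Lengths are in mm, angles in rad, forces in N, time in s.
With the tool pointing down it reaches from about 275 to 850 mm from the base axis. Payload 19 kg.
Tool frame: the origin (TCP) lies at the very end of the fingers, on their centre line; the grasp point (between the pads) lies 19 mm behind it; z points along the fingers, y is the line along which they close (so a half turn about z gives the same grasp; the last joint's range is limited). The gripper opens to 85 mm and grips with 20 to 120 N. Pads are 22 mm wide; open, the fingers measure 114 mm over their backs; the gripper's body (76 mm by 85 mm) begins 54 mm behind the grasp point. The pads swing forward as they close: fully open they stand 13 mm farther back than shut.
Start: joints at [1.105, 0.15, 1.437, -0, 1.554, -0.134], TCP at [187.305, 543.603, 206.067] pointing down, gripper open.
Joint ranges: [-2.8, 2.8], [-0.68, 2.1], [0.12, 2.68], [-1.39, 4.53], [0.16, 2.79], [-2.81, 2.81]. Speed limits (rad/s): [1.89, 1.89, 2.22, 3.01, 3.01, 3.01].

### API

Orientations are given as a unit quaternion [x, y, z, w].
In Python, from cell import manip gives the robot as it stands.
- The arm moves only by the tool play_rows, never from a script. Its argument "plan" is a list that holds one entry, the list of rows, each a list of 6 numbers: the shift along the world's x, y, z as a fraction of full scale, then the turn, a rotation vector about the world's x, y, z as a fraction of full scale. A call has 1 to 8 rows; each row is the pose to reach, as a shift and turn from the pose commanded when the call began; what a row does not reach only later rows make up. Full scale, the value 1, is 30 cm for a shift and 90 degrees for a turn. A row lasts 1/8 s, in which the tool goes at most 62.5 mm and 10.7 degrees, less where a joint would pass 70% of its speed; a pose out of reach is approached as far as the arm can. A call with a number of a shift or a turn outside -1 to 1 is refused whole. A call with a gripper value outside its range is refused whole. "hand" is the finger opening in mm, from 0 to 85.4, set as the call begins (left out, the last holds). The fingers move at their own pace and stop on an object; "squeeze" is the grip in N (left out, the last holds). Time passes only in rows, so rows that repeat a pose let the fingers close. It gives the time, the measured TCP pose, the force, the opening and the grip force at its end, in the units of the state.
- manip.get_obs(): the state, without advancing time (a new reading comes with each control period).
- manip.get_image(name): name is "scene" or "top"; returns (picture, depth): 420x560x3 uint8, red, green, blue; 420x560 float32, mm along the optical axis (not along the pixel's ray), 0 where there is no reading.
- manip.camera_params(name): a dict with "fovy" (degrees; the focal length in pixels is half the picture's height over the tangent of half this angle, whatever the lens; pixels are square), "cx", "cy" (the principal point, pixels), "xyz" and "rotation" of the camera in the world. Camera axes: x right, y down, z forward; pixel columns grow to the right and rows downward; lengths in mm; the calibration is good to about 2 mm. A picture is of the moment at which its call begins. camera_params takes no time and is no camera call.
- manip.finish_job(): hands the job in; it is judged then, once.
The state is a dict: "time_s": time; "joint_pos": joint angles; "joint_velocities": joint speeds; "effort": joint torques, N m; "eef_pos": TCP position; "ee_rot": TCP orientation; "contact_force": force on the tool from outside, world axes, zero at the start; "torque": the same for the moment, N m; "grip_width": opening from 0.0 (shut) to 1.0 (fully open); "grasp_force": force on a finger pad.
Only numpy, scipy, OpenCV 4.12 (cv2) and the standard library are available. Lean on these libraries where they do the work, as an engineer would, in place of code of your own. Each camera call takes 0.05 s, during which the arm holds its last target. There are 200 camera calls.

## Working session

There is one attempt and no reset: what is moved stays moved. The work goes in short steps, Python scripts to look and compute and a tool call to move; the robot and the scene stay as the last step left them, time stands still between calls to the robot, and variables do not carry over. Pictures are saved under pics/ and viewed, at most 10 in all, crops included, and the job is handed in when it is done.

Besides the shell and the picture viewer there is one more tool, called after ">>>" by a JSON object that holds its "fn" and its "kwargs". play_rows: Moves the arm, as the interface text tells. Shift numbers are shares of 30 cm and turn numbers shares of 90 degrees, none past 1 either way. Its arguments: {"type":"object","properties":{"plan":{"type":"array"},"hand":{"type":"number"},"squeeze":{"type":"number"}},"required":["plan"]}

```bash
mkdir -p pics; python3 - <<'E'
from cell import manip
import numpy as np,cv2
for n in("scene","top"):
    p,d=manip.get_image(n);np.savez(f"{n}0.npz",p=p,d=d)
    cv2.imwrite(f"pics/{n}0.png",p[:,:,::-1]);print(n,manip.camera_params(n),(d>0).mean())
print(manip.get_obs())
E
```

```text
scene {'fovy': 53.41813227377193, 'cx': 274.1675354436071, 'cy': 211.6206549670395, 'xyz': array([1116.11819797, -416.50531064,  908.54042578]), 'rotation': array([ 0.81831275,  0.46885401, -0.17181515, -0.28463961])} 0.9961352040816327
top {'fovy': 52.21748629082025, 'cx': 288.6852400755737, 'cy': 207.82572529442183, 'xyz': array([ 378.98569477,  -84.47704217, 1097.088693  ]), 'rotation': array([-0.69332622,  0.7132981 , -0.07189493,  0.07304587])} 0.9962159863945578
{'time_s': 0.1, 'joint_pos': array([ 1.10502488e+00,  1.50933791e-01,  1.43791214e+00, -1.09879138e-05,
        1.55377888e+00, -1.34038353e-01]), 'joint_velocities': array([-0.0003418 , -0.00172989, -0.00139912, -0.00071778,  0.00070015,
       -0.0015349 ]), 'effort': array([ 3.98333927e-03, -7.14380264e+01, -5.71803045e+01, -5.26287852e-05,
        7.05098049e-03,  1.46340540e-04]), 'eef_pos': array([187.20904284, 543.43401514, 205.56438755]), 'ee_rot': array([ 1.65106930e-01,  9.86275537e-01, -4.94667375e-04, -1.47217253e-04]), 'contact_force': array([-0.53460203,  0.24662628, -0.47569789]), 'torque': array([-0.04221105,  0.02549838,  0.01789792]), 'grasp_force': 0.0, 'grip_width': 0.9974353304765775}
```

View pics/scene0.png

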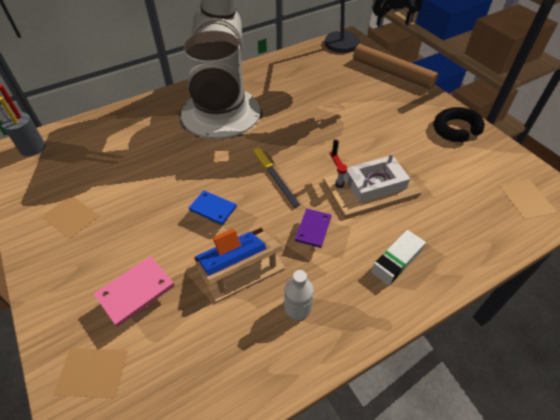

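View pics/top0.png

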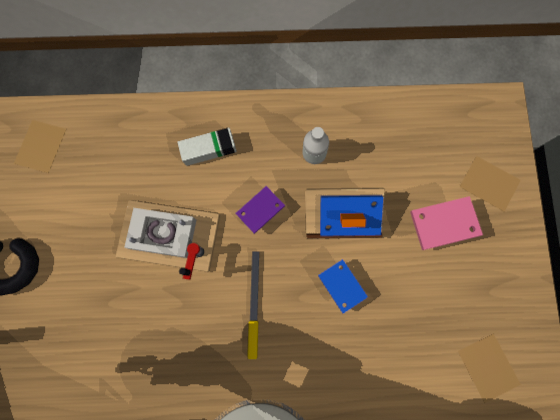

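The top view has the lid with its orange block at about (352,216), sitting on the rest. The white base is at (160,232), with the red clamp at (190,262). Look-alikes: a smaller blue one at (343,287), purple at (260,210) and pink at (447,223). In the scene view, the lid is at (230,250) and the base at (375,178).

```bash
cat > h.py <<'E'
import numpy as np,cv2
from scipy.spatial.transform import Rotation as R
from cell import manip
def cam(n):
    c=manip.camera_params(n);f=210/np.tan(np.radians(c["fovy"]/2))
    return c,f,R.from_quat(c["rotation"]).as_matrix()
def rays(n,uv):
    c,f,M=cam(n);uv=np.atleast_2d(uv).astype(float)
    return c["xyz"],np.c_[(uv[:,0]-c["cx"])/f,(uv[:,1]-c["cy"])/f,np.ones(len(uv))]@M.T
def onplane(n,uv,z):
    o,d=rays(n,uv);return o+d*((z-o[2])/d[:,2])[:,None]
def cloud(n,d):
    v,u=np.mgrid[:420,:560];o,r=rays(n,np.c_[u.ravel(),v.ravel()])
    return (o+r*d.ravel()[:,None]).reshape(420,560,3)
def tri(uv1,uv2):
    o1,d1=rays("scene",uv1);o2,d2=rays("top",uv2);out=[]
    for a,b in zip(d1,d2):
        s=np.linalg.lstsq(np.c_[a,-b],o2-o1,rcond=None)[0];p,q=o1+a*s[0],o2+b*s[1];out.append([*((p+q)/2),np.linalg.norm(p-q)])
    return np.array(out)
def blobs(p,name,box=None,mn=15):
    h=cv2.cvtColor(p,cv2.COLOR_RGB2HSV)
    H,S,V=[h[...,i].astype(int) for i in range(3)]
    m={"blue":(abs(H-111)<9)&(S>170)&(V>60),"orange":((H<14))&(S>190)&(V>110),"red":((H<5)|(H>174))&(S>180)&(V>80),
       "white":(S<40)&(V>140),"black":(V<45)}[name].astype(np.uint8)
    if box: k=np.zeros_like(m);k[box[1]:box[3],box[0]:box[2]]=1;m*=k
    n,l,s,c=cv2.connectedComponentsWithStats(m)
    return [(l==i,s[i],c[i]) for i in np.argsort(-s[:,4]) if i and s[i,4]>=mn]
E
python3 - <<'E'
from h import *
np.set_printoptions(precision=1,suppress=True)
for n in("scene","top"):
    z=np.load(n+"0.npz");p,d=z["p"],z["d"];C=cloud(n,d)
    print(n,"bench z",[C[v,u] for u,v in ([(300,330),(450,300),(120,200)] if n=="top" else [(300,140),(180,330),(440,210)])])
    for col in("blue","orange","red","white"):
        for m,s,c in blobs(p,col,mn=40)[:5]:
            q=cv2.erode(m.astype(np.uint8),np.ones((3,3)))>0
            if q.sum()<4:q=m
            P=C[q];ctr=np.median(P,0)
            pc=P[np.linalg.norm(P-ctr,axis=1)<120];w,V=np.linalg.eigh(np.cov(pc.T))
            print(col,s,c,"med",ctr,"zrange",np.percentile(P[:,2],[3,97]),"n",V[:,0]*np.sign(V[2,0]),np.sqrt(w))
    crop=(185,190,295,300,320,130,430,220) if n=="scene" else (295,180,395,250,110,195,230,285)
    a=cv2.resize(p[crop[1]:crop[3],crop[0]:crop[2]],(400,400*(crop[3]-crop[1])//(crop[2]-crop[0])),interpolation=cv2.INTER_CUBIC)
    b=cv2.resize(p[crop[5]:crop[7],crop[4]:crop[6]],(400,400*(crop[7]-crop[5])//(crop[6]-crop[4])),interpolation=cv2.INTER_CUBIC)
    H=max(len(a),len(b));o=np.zeros((H,800,3),np.uint8);o[:len(a),:400]=a;o[:len(b),400:]=b
    cv2.imwrite(f"pics/{n}_crop.png",o[:,:,::-1])
E
```

```text
scene bench z [array([263.2, 159.3,   1.3]), array([ 668. , -419.8,    1.9]), array([706.9, 340.2,  -2. ])]
blue [ 427    0   64   39 1258] [461.5  13.5] med [-196.7 1412.1  -85.3] zrange [-181.1  -64.6] n [ 0.9 -0.1  0.5] [21.5 42.  57.1]
blue [ 197  233   68   41 1076] [230.6 254. ] med [ 595.6 -249.5   83.2] zrange [49.6 93.4] n [-0.5  0.   0.9] [ 2.5 25.7 45.4]
blue [415  54  50  38 905] [444.2  71.2] med [-229.  1493.7 -463.1] zrange [-542.7 -452.9] n [0.3 0.1 0.9] [20.8 44.  53.6]
blue [190 192  45  32 821] [212.3 207.1] med [ 409.  -213.3   43.9] zrange [40.5 47.4] n [-0.  0.  1.] [ 2.4 18.7 28.5]
orange [213 229  26  25 398] [226.1 240.9] med [ 562.9 -240.6   95.8] zrange [ 78.6 109. ] n [ 0.8 -0.   0.6] [ 2.  11.2 13.6]
orange [333 155  13  16 101] [339.  163.6] med [489.7 143.   89.8] zrange [86.5 92.6] n [-0.   0.1  1. ] [ 1.3  3.4 16.1]
red [331 155  15  17 115] [338.9 163.8] med [492.4 142.8  89.8] zrange [86.4 92.7] n [-0.  0.  1.] [ 1.3  3.6 17.2]
red [ 0 85 20 32 60] [ 9.3 99.2] med [-156.8 -583.1  178.9] zrange [123.6 221.4] n [-0.  1.  0.] [ 1.4  3.  31.9]
white [38
[... 1082 characters left out ...]
5  29 230] [191.4 255.1] med [484.8 146.8  88.5] zrange [84.6 92.7] n [-0.   0.1  1. ] [ 1.8  4.7 16.5]
white [ 125  208   68   49 1481] [158.5 232. ] med [543.4 234.8  59.8] zrange [56.2 63.5] n [-0. -0.  1.] [ 2.4 31.6 51. ]
white [178 133  37  28 682] [195.8 146.4] med [767.2 149.4  44.8] zrange [41.1 49. ] n [0. 0. 1.] [ 2.  13.8 23.6]
white [221 405  59  15 500] [248.8 414.1] med [110.4  22.4  12.2] zrange [ 7.6 16.4] n [0.1 0.  1. ] [ 2.1  7.  26.9]
white [303 127  21  26 325] [313.  139.6] med [ 747.7 -149.1  110.1] zrange [ 97.  151.7] n [-0.6  0.7  0.4] [ 4.5 10.5 22.9]
white [158 220  12  17 128] [164.  229.4] med [550.9 229.5  31.5] zrange [28.  35.7] n [-0. -0.  1.] [2.1 5.5 7. ]
```

View pics/scene_crop.png

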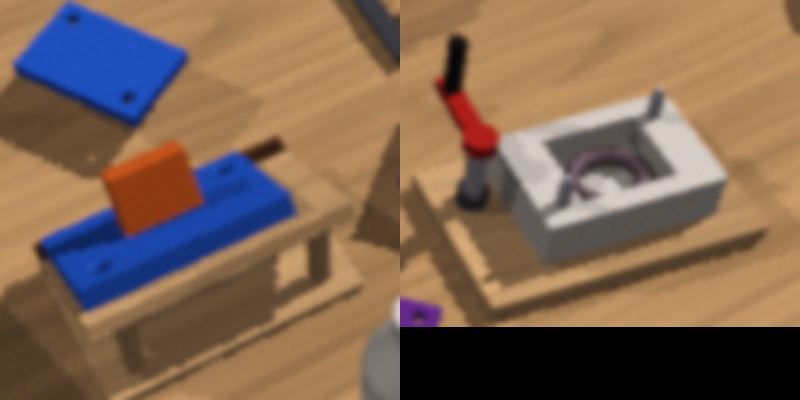

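View pics/top_crop.png

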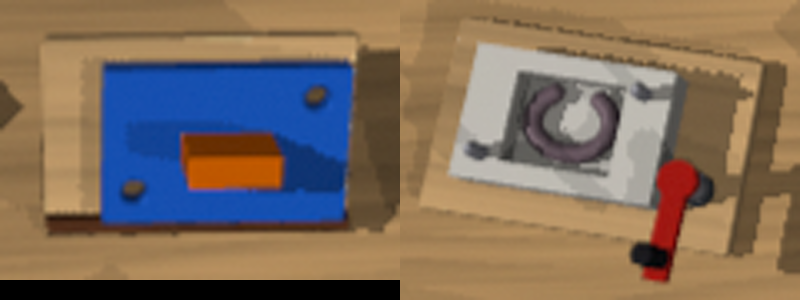

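The scene crop shows the lid face up, with holes at about (100,265) and (225,170), and the pin tips at (657,92) and (568,182). The top crop shows the holes at upper right and lower left, and the pins at (640,90) and (475,148), so no half turn is needed. The clamp is open and points toward the robot. Next I'll fit the poses.

```bash
python3 - <<'E'
from h import *
np.set_printoptions(precision=2,suppress=True)
Z={n:np.load(n+"0.npz") for n in("scene","top")}
box={"scene":(190,225,275,280),"top":(300,185,390,245)}
for n in Z:
    p,d=Z[n]["p"],Z[n]["d"];C=cloud(n,d)
    m=blobs(p,"blue",box[n])[0][0]
    P=C[cv2.erode(m.astype(np.uint8),np.ones((3,3)))>0]
    c=np.median(P,0);n0=R.from_euler("y",-32,degrees=True).as_matrix()[:,2]
    for _ in range(5):
        P1=P[abs((P-c)@n0)<4];c=P1.mean(0);w,V=np.linalg.eigh(np.cov(P1.T));n0=V[:,0]*np.sign(V[2,0])
    print(n,"lid n",n0,"tilt",np.degrees(np.arccos(n0[2])),"c",c,len(P1),len(P))
    # frame in plane: x uphill, holes= non-blue bits inside the hull
    o,r=rays(n,np.c_[np.mgrid[:420,:560][1].ravel(),np.mgrid[:420,:560][0].ravel()])
    Q=(o+r*(((c-o)@n0)/(r@n0))[:,None]).reshape(420,560,3)
    k=np.zeros((420,560),np.uint8);cv2.fillConvexPoly(k,cv2.convexHull(np.argwhere(m)[:,::-1].astype(np.int32)),1)
    k=cv2.erode(k,np.ones((3,3)))
    nn,l,s,ct=cv2.connectedComponentsWithStats(((k>0)&~m).astype(np.uint8),connectivity=4)
    for i in range(1,nn):
        if s[i,4]>3: print("  gap",s[i],ct[i],Q[l==i].mean(0))
    mo=blobs(p,"orange",box[n])[0][0]
    hh=(C-c)@n0;t=mo&(hh>40)
    print("  block top",t.sum(),C[t].mean(0) if t.any() else 0,"h",hh[t].mean(), "rect",cv2.minAreaRect(C[t][:,:2].astype(np.float32)))
    bl=(m&(abs(hh)<4));print("  lid rect xy",cv2.minAreaRect(np.c_[Q[bl]@np.cross([0,1,0],n0),Q[bl][:,1]].astype(np.float32)))
    # base
    B=(abs(C[...,0]-545)<110)&(abs(C[...,1]-230)<130)
    rim=B&(abs(C[...,2]-60)<6)
    rim=cv2.morphologyEx(rim.astype(np.uint8),cv2.MORPH_OPEN,np.ones((3,3)))>0
    Pr=onplane(n,np.argwhere(rim)[:,::-1],60)
    print("  rim rect",cv2.minAreaRect(Pr[:,:2].astype(np.float32)),"z",np.median(C[rim][:,2]))
    hi=B&(C[...,2]>68);nn,l,s,ct=cv2.connectedComponentsWithStats(hi.astype(np.uint8))
    for i in range(1,nn):
        q=C[l==i];print("  high",s[i],ct[i],q.mean(0),"top",q[:,2].max(), q[q[:,2]>q[:,2].max()-8].mean(0))
E
```

```text
scene lid n [-0.52  0.01  0.86] tilt 31.090359515608345 c [ 587.13 -245.44   77.67] 717 844
  gap [216 238  26  18 220] [228.6 247.1] [ 558.63 -236.27   60.4 ]
  block top 97 [ 568.02 -245.79  130.77] h 55.33867343683602 rect ((820.3731079101562, -337.5868835449219), (51.71160888671875, 609.9992065429688), 70.21341705322266)
  lid rect xy ((530.6931762695312, -239.67555236816406), (149.1287384033203, 101.44712829589844), 89.27266693115234)
  rim rect ((545.856689453125, 218.48529052734375), (181.420654296875, 105.19770812988281), 79.43364715576172) z 59.93807456881012
  high [330 139  18  36 268] [337.94 158.56] [472.88 146.82  98.12] top 140.8494765495849 [445.71 153.9  137.43]
  high [388 154   5   7  24] [390.54 157.17] [529.65 290.94  79.  ] top 90.19294834176912 [529.02 291.59  87.22]
  high [363 178   5   7  26] [365.54 181.38] [568.34 171.92  79.73] top 89.1493571526263 [567.1  172.72  84.52]
top lid n [-0.53  0.01  0.85] tilt 32.014770816979386 c [ 574.38 -235.5    69.04] 1582 1623
  gap [371 201   6   5  20] [373.45 203.2 ] [ 595.7  -291.22   83.  ]
  gap [340 213  27  15 383] [352.74 220.02] [ 559.83 -242.24   60.02]
  gap [326 225   5   4  18] [328.  226.5] [ 546.91 -181.58   51.26]Traceback (most recent call last):
  File "<stdin>", line 21, in <module>
IndexError: list index out of range
```

```bash
python3 - <<'E'
from h import *
np.set_printoptions(precision=2,suppress=True)
n="top";z=np.load("top0.npz");p,d=z["p"],z["d"];C=cloud(n,d)
n0=R.from_euler("y",-32,degrees=True).as_matrix()[:,2];c=np.array([574.4,-235.5,69.0])
h=cv2.cvtColor(p,cv2.COLOR_RGB2HSV);mo=np.zeros((420,560),bool);mo[208:232,335:370]=((h[...,0]<18)&(h[...,1]>150))[208:232,335:370]
hh=(C-c)@n0;t=mo&(hh>39)
P=C[t];e=P@np.cross([0,1,0],n0)
print("block top",t.sum(),P.mean(0),"h",np.median(hh[t]),cv2.minAreaRect(np.c_[e,P[:,1]].astype(np.float32)))
u,v=np.argwhere(t)[:,::-1].T;print(u.min(),u.max(),v.min(),v.max())
B=(abs(C[...,0]-545)<110)&(abs(C[...,1]-230)<130)
rim=cv2.morphologyEx((B&(abs(C[...,2]-60)<6)).astype(np.uint8),cv2.MORPH_OPEN,np.ones((3,3)))>0
print("rim",cv2.minAreaRect(onplane(n,np.argwhere(rim)[:,::-1],60)[:,:2].astype(np.float32)),np.median(C[rim][:,2]))
hi=B&(C[...,2]>68);nn,l,s,ct=cv2.connectedComponentsWithStats(hi.astype(np.uint8))
for i in range(1,nn):
    q=C[l==i];tp=q[q[:,2]>q[:,2].max()-8];print("high",s[i],ct[i],q.mean(0),q[:,2].max(),tp.mean(0),len(tp))
# triangulate the block top corners centroid + pin tips
zs=np.load("scene0.npz");Cs=cloud("scene",zs["d"]);ms=blobs(zs["p"],"orange",(190,225,275,280))[0][0]
hs=(Cs-c)@n0;print("scene block hmax",np.percentile(hs[ms],[50,90,95]),"y",np.percentile(Cs[ms][:,1],[2,50,98]), "top y",np.percentile(P[:,1],[2,50,98]))
print("tri pins",tri([[390.5,155],[365.7,179.3]],[[131,240],[182.5,222]]))
E
```

```text
block top 199 [ 546.09 -235.78  108.29] h 43.80980471049559 ((695.5118408203125, -152.5166015625), (432.7482604980469, 55.358612060546875), 25.464345932006836)
342 365 215 226
rim ((545.2597045898438, 234.373291015625), (151.48240661621094, 100.26698303222656), 79.65837860107422) 59.733951475778326
high [179 220   6   5  25] [181.4  221.76] [563.99 173.72  79.93] 90.19943048244454 [564.48 174.61  85.1 ] 10
high [129 237   6   6  26] [131.54 239.23] [525.   292.19  79.69] 89.11758260071599 [525.48 293.36  85.46] 11
high [179 243  21  33 338] [189.71 259.23] [472.1  147.99  96.3 ] 140.526161528819 [443.68 155.29 137.32] 41
scene block hmax [29.27 44.59 45.19] y [-265.78 -240.85 -215.32] top y [-263.41 -236.06 -210.07]
tri pins [[523.61 294.09  80.56   2.11]
 [563.96 172.4   82.91   4.56]]
```

```bash
cat >> h.py <<'E'
def lidR(yaw,tilt):
    L=R.from_euler("ZY",[yaw,-tilt],degrees=True).as_matrix();return L
def toolR(L): return R.from_matrix(np.c_[L[:,1],L[:,0],-L[:,2]])
def delta(pos,T,frac=(1,)):
    s=manip.get_obs();rv=np.degrees((T*R.from_quat(s["ee_rot"]).inv()).as_rotvec())/90;sh=(np.array(pos)-s["eef_pos"])/300
    print("t",round(s["time_s"],2),"pos",s["eef_pos"].round(1),"F",s["contact_force"].round(1),"grip",round(s["grip_width"]*85.4,1),round(s["grasp_force"],1),"dist mm",round(np.linalg.norm(sh)*300,1),"deg",round(np.linalg.norm(rv)*90,2))
    print("row",sh.round(4).tolist(),rv.round(4).tolist())
E
python3 - <<'E'
from h import *
L=lidR(-.7,32);T=toolR(L)
g=np.array([573,-238,68.3])+9*L[:,2];print(g,g+80*L[:,2])
delta(g+80*L[:,2],T)
E
```

```text
[ 568.23108255 -237.94173378   75.93243287] [ 525.84070526 -237.42381186  143.77628056]
t 0.1 pos [187.2 543.4 205.6] F [-0.5  0.2 -0.5] grip 85.2 0.0 dist mm 853.4 deg 77.65
row [1.1288, -2.6029, -0.206] [0.2187, -0.3108, -0.7746]
```

>>> {"fn": "play_rows", "kwargs": {"plan": [[[0.1,-0.17,0.1,0.02,-0.025,-0.06],[0.2,-0.34,0.15,0.04,-0.05,-0.12],[0.3,-0.51,0.15,0.06,-0.08,-0.19],[0.4,-0.68,0.15,0.08,-0.11,-0.27],[0.5,-0.85,0.15,0.1,-0.14,-0.35],[0.58,-1,0.15,0.11,-0.155,-0.387],[0.58,-1,0.15,0.11,-0.155,-0.387]]], "hand": 60, "squeeze": 40}}

```text
time_s: 0.98
eef_pos: [362.3, 240.8, 251.1]
ee_rot: [0.452, 0.88, 0.103, 0.105]
contact_force: [0.5, 0.2, -0.0]
grip_width: 0.702
grasp_force: 0.0
```

>>> {"fn": "play_rows", "kwargs": {"plan": [[[0.1,-0.17,0,0.02,-0.025,-0.06],[0.2,-0.34,0,0.04,-0.05,-0.12],[0.3,-0.51,0,0.06,-0.08,-0.19],[0.4,-0.68,0,0.08,-0.11,-0.27],[0.45,-0.85,0,0.1,-0.14,-0.35],[0.45,-1,0,0.11,-0.155,-0.387],[0.45,-1,0,0.11,-0.155,-0.387]]]}}

```text
time_s: 1.85
eef_pos: [496.1, -58.4, 250.5]
ee_rot: [0.685, 0.674, 0.194, 0.196]
contact_force: [-0.5, 0.4, -0.0]
grip_width: 0.703
grasp_force: 0.0
```

```bash
python3 - <<'E'
from h import *
L=lidR(-.7,32);T=toolR(L)
g=np.array([573,-238,68.3])+9*L[:,2]
delta(g+80*L[:,2],T)
E
```

```text
t 1.85 pos [496.1 -58.4 250.5] F [-0.5  0.4 -0. ] grip 60.1 0.0 dist mm 210.5 deg 0.2
row [0.099, -0.5968, -0.3556] [-0.0016, 0.0002, 0.0016]
```

>>> {"fn": "play_rows", "kwargs": {"plan": [[[0.03,-0.15,-0.05,0,0,0],[0.05,-0.3,-0.1,0,0,0],[0.08,-0.45,-0.2,0,0,0],[0.099,-0.55,-0.28,-0.002,0,0.002],[0.099,-0.597,-0.356,-0.002,0,0.002],[0.099,-0.597,-0.356,-0.002,0,0.002],[0.099,-0.597,-0.356,-0.002,0,0.002]]]}}

```text
time_s: 2.72
eef_pos: [526.7, -234.2, 145.1]
ee_rot: [0.681, 0.678, 0.194, 0.196]
contact_force: [-0.0, 1.1, 0.7]
grip_width: 0.705
grasp_force: 0.0
```

```bash
python3 - <<'E'
from h import *
L=lidR(-.7,32);T=toolR(L)
g=np.array([573,-238,68.3])+9*L[:,2]
delta(g,T)
P=[manip.get_image(n)[0] for n in("scene","top")]
a=cv2.resize(P[0][170:290,160:320],(400,300));b=cv2.resize(P[1][150:270,290:450],(400,300))
cv2.imwrite("pics/hover.png",np.hstack([a,b])[:,:,::-1])
E
```

```text
t 2.73 pos [ 526.7 -234.2  145.1] F [-0.   1.1  0.7] grip 60.2 0.0 dist mm 80.8 deg 0.38
row [0.1385, -0.0124, -0.2306] [0.0009, 0.001, -0.004]
```

View pics/hover.png

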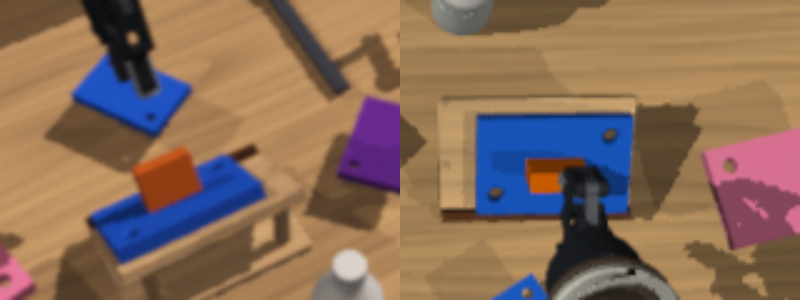

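```bash
python3 - <<'E'
from h import *
s=manip.get_obs();M=R.from_quat(s["ee_rot"]).as_matrix();print(s["eef_pos"].round(1),M.round(3).tolist())
L=lidR(-.7,32)
pts=[s["eef_pos"]]+[s["eef_pos"]+k*30*M[:,1]-8*M[:,2] for k in(1,-1)]+[np.array([573,-238,68.3])+44*L[:,2]]
for n,o in(("scene",(160,170,0)),("top",(290,150,400))):
    c,f,Q=cam(n)
    for p in pts:
        v=Q.T@(p-c["xyz"]);u=np.array([c["cx"],c["cy"]])+f*v[:2]/v[2];print(n,u.round(1),((u-o[:2])*2.5+[o[2],0]).round())
E
```

```text
[ 526.7 -234.6  145.6] [[0.006, 0.847, 0.532], [1.0, -0.004, -0.005], [-0.002, 0.532, -0.847]]
scene [219.6 216.4] [149. 116.]
scene [222.4 216.6] [156. 116.]
scene [214.8 210.4] [137. 101.]
scene [224.5 233.9] [161. 160.]
top [355.6 228. ] [564. 195.]
top [356.6 216.9] [566. 167.]
top [355.7 241.6] [564. 229.]
top [353.8 220.9] [560. 177.]
```

```bash
python3 - <<'E'
from h import *
P=[manip.get_image(n) for n in("scene","top")]
a=cv2.resize(P[0][0][180:255,190:265],(400,400),interpolation=cv2.INTER_CUBIC);b=cv2.resize(P[1][0][195:270,325:400],(400,400),interpolation=cv2.INTER_CUBIC)
cv2.imwrite("pics/hover2.png",np.hstack([a,b])[:,:,::-1])
s=manip.get_obs();print(s["eef_pos"])
M=R.from_quat(s["ee_rot"]).as_matrix();np.set_printoptions(precision=1,suppress=True)
for n,(p,d) in zip(("scene","top"),P):
    C=cloud(n,d);Q=(C-s["eef_pos"])@M
    k=(abs(Q[...,0])<60)&(abs(Q[...,1])<70)&(Q[...,2]>-60)&(Q[...,2]<15)
    q=Q[k]
    for lo in range(-60,15,10):
        w=q[(q[:,2]>=lo)&(q[:,2]<lo+10)]
        if len(w):print(n,lo,len(w),np.percentile(w,[5,50,95],axis=0)[:,:2].tolist())
E
```

```text
[ 526.43217803 -234.91325964  145.3350468 ]
scene -60 67 [[-9.676380988033113, -30.706565928826674], [-3.0936661072771705, 37.67748179658367], [9.588125276144268, 45.546074720180385]]
scene -50 66 [[-9.370770045307237, -31.93549406286154], [-2.368311599396678, 36.824843778556485], [10.832699819628905, 45.18125482742948]]
scene -40 47 [[-9.066340325426077, -30.94614761635428], [-1.6359711628520508, 35.73097754159816], [10.542373220213303, 41.064358395490075]]
top -60 7 [[9.797278843633906, 31.091523715270622], [12.648219435560685, 35.86315314455613], [12.9501262260217, 37.75056816060647]]
top -50 7 [[9.061263800090172, -30.635312083754208], [11.125389576005373, 36.280711804218214], [12.979727736543873, 38.35049125724421]]
top -40 13 [[8.201826772782113, -34.79417487981761], [11.816250287320624, -30.208640706097405], [12.96366768143253, 38.48501162281733]]
```

View pics/hover2.png

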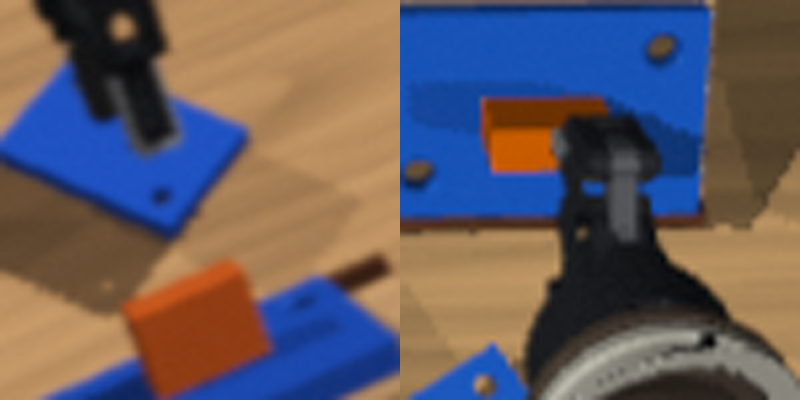

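The tip is at about (150,150) in the scene crop, and it's centred sideways on the block. By depth, though, it ends about 30 mm short of the reported TCP, so I'll close in partway and re-measure.

>>> {"fn": "play_rows", "kwargs": {"plan": [[[0.02,-0.005,-0.03,0,0,-0.004],[0.04,-0.01,-0.06,0,0,-0.004],[0.06,-0.01,-0.1,0,0,-0.004],[0.078,-0.01,-0.13,0,0,-0.004],[0.078,-0.01,-0.13,0,0,-0.004],[0.078,-0.01,-0.13,0,0,-0.004]]]}}

```text
time_s: 3.68
eef_pos: [549.5, -238.5, 105.4]
ee_rot: [0.684, 0.675, 0.193, 0.197]
contact_force: [-0.8, -0.2, 0.6]
grip_width: 0.701
grasp_force: 0.0
```

```bash
cat > tip.py <<'E'
from h import *
np.set_printoptions(precision=1,suppress=True)
L=lidR(-.7,32);T=toolR(L);g=np.array([573,-238,68.3])+9*L[:,2];delta(g,T)
p,d=manip.get_image("scene");s=manip.get_obs();M=R.from_quat(s["ee_rot"]).as_matrix()
Q=(cloud("scene",d)-s["eef_pos"])@M;h=cv2.cvtColor(p,cv2.COLOR_RGB2HSV)
k=(abs(Q[...,0])<45)&(abs(Q[...,1])<70)&(Q[...,2]>-60)&(Q[...,2]<20)
gr=k&(h[...,1]<110);o=k&(h[...,0]<18)&(h[...,1]>150);b=k&(h[...,0]>100)&(h[...,1]>150)
for nm,m in(("grey",gr),("orange",o),("blue",b)):
    q=Q[m]
    if len(q): print(nm,len(q),"z pct",np.percentile(q[:,2],[2,50,90,98]),"x",np.percentile(q[:,0],[3,50,97]),"y",np.percentile(q[:,1],[3,50,97]))
E
python3 tip.py
```

```text
t 3.67 pos [ 549.5 -238.5  105.4] F [-0.8 -0.2  0.6] grip 59.9 0.0 dist mm 35.0 deg 0.15
row [0.0625, 0.002, -0.0983] [0.0009, 0.0008, 0.0011]
grey 154 z pct [-59.4 -45.6 -34.2 -31.6] x [-9.9 -2.6 10.8] y [-32.4  36.8  45.3]
orange 258 z pct [-1.6  5.8 16.6 19.5] x [-26.9  -0.5  26.3] y [-9.7  5.2  8.8]
blue 5 z pct [-56.8 -54.3 -37.4 -33. ] x [-10.1  -9.4   9.8] y [-34.6 -32.   27.8]
```

>>> {"fn": "play_rows", "kwargs": {"plan": [[[0,0,0,0,0,0],[0,0,0,0,0,0],[0,0,0,0,0,0],[0,0,0,0,0,0]]], "hand": 34}}

```text
time_s: 4.22
eef_pos: [549.4, -238.5, 105.3]
ee_rot: [0.684, 0.675, 0.193, 0.197]
contact_force: [-1.1, -0.6, -0.0]
grip_width: 0.399
grasp_force: 0.0
```

```bash
python3 tip.py
```

```text
t 4.22 pos [ 549.4 -238.5  105.3] F [-1.1 -0.6 -0. ] grip 34.0 0.0 dist mm 34.9 deg 0.15
row [0.0628, 0.0019, -0.0979] [0.0009, 0.0008, 0.0011]
grey 156 z pct [-59.5 -43.7 -30.3 -27.4] x [-10.2  -3.9  10.7] y [-18.8  24.7  32.4]
orange 261 z pct [-1.7  5.7 16.5 19.3] x [-27.1  -1.1  26. ] y [-9.5  5.6  9.1]
blue 5 z pct [-57.9 -52.  -49.3 -48.7] x [-9.9 -9.4 11.4] y [-23.7 -21.   25.1]
```

>>> {"fn": "play_rows", "kwargs": {"plan": [[[0.015,0.002,-0.024,0,0,0],[0.03,0.002,-0.048,0,0,0],[0.045,0.002,-0.072,0,0,0],[0.063,0.002,-0.098,0,0,0],[0.063,0.002,-0.098,0,0,0],[0.063,0.002,-0.098,0,0,0]]]}}

```text
time_s: 5.03
eef_pos: [568.3, -237.9, 75.9]
ee_rot: [0.684, 0.675, 0.193, 0.197]
contact_force: [-0.6, 0.3, -0.1]
grip_width: 0.398
grasp_force: 0.0
```

```bash
python3 tip.py;  python3 - <<'E'
from h import *
p=manip.get_image("scene")[0]
q=manip.get_image("top")[0]
cv2.imwrite("pics/near.png",np.hstack([cv2.resize(p[200:275,190:265],(400,400),interpolation=cv2.INTER_CUBIC),cv2.resize(q[180:255,315:390],(400,400),interpolation=cv2.INTER_CUBIC)])[:,:,::-1])
E
```

```text
t 5.03 pos [ 568.3 -237.9   75.9] F [-0.6  0.3 -0.1] grip 34.0 0.0 dist mm 0.1 deg 0.14
row [-0.0003, -0.0001, 0.0001] [0.0009, 0.0007, 0.0011]
grey 158 z pct [-59.5 -44.2  -7.6   8.9] x [-29.3  -4.2  19.9] y [-50.5  24.3  32.1]
orange 343 z pct [-36.5 -14.7   1.4   4.6] x [-28.1  -8.6  24.3] y [-7.6  5.4  9. ]
blue 537 z pct [ 6.9  8.7 16.4 19.1] x [-42.7  -3.6  42.8] y [-38.6  31.6  47.5]
```

View pics/near.png

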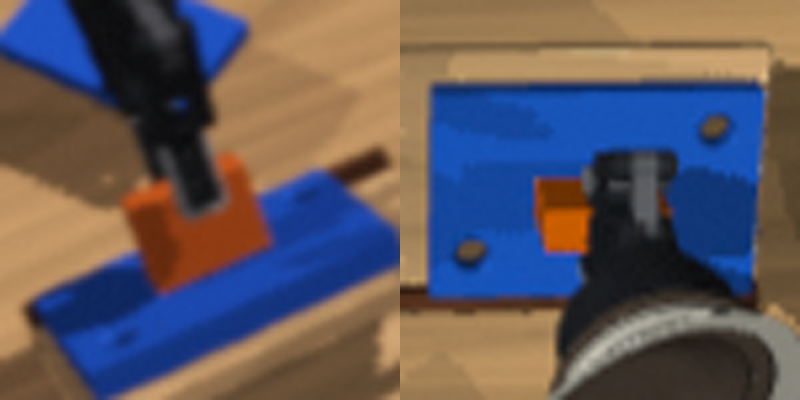

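The fingers straddle the block but cover only the top third: the tip is at (205,210) and the plate at about (170,290). I'll go 15 mm deeper, then grip.

>>> {"fn": "play_rows", "kwargs": {"plan": [[[0.007,0,-0.011,0,0,0],[0.014,0,-0.022,0,0,0],[0.021,0,-0.033,0,0,0],[0.027,0,-0.043,0,0,0],[0.027,0,-0.043,0,0,0]]]}}

```text
time_s: 5.8
eef_pos: [576.4, -237.7, 62.6]
ee_rot: [0.684, 0.675, 0.193, 0.197]
contact_force: [-1.1, -0.0, 0.3]
grip_width: 0.395
grasp_force: 0.0
```

```bash
python3 tip.py
```

```text
t 5.8 pos [ 576.4 -237.7   62.6] F [-1.1 -0.   0.3] grip 33.8 0.0 dist mm 15.7 deg 0.12
row [-0.0272, -0.0006, 0.0446] [0.0006, 0.0005, 0.001]
grey 214 z pct [-58.9 -31.4   9.1   9.8] x [-40.8  -2.4  37.6] y [-48.1  29.5  52.5]
orange 280 z pct [-52.3 -31.9 -13.5 -10.6] x [-28.3 -13.   24.7] y [-7.8  5.4  8.4]
blue 564 z pct [-8.7 -6.7  2.4  5.5] x [-43.2  -2.9  43.1] y [-36.3  33.5  47.6]
```

>>> {"fn": "play_rows", "kwargs": {"plan": [[[0,0,0,0,0,0],[0,0,0,0,0,0],[0,0,0,0,0,0],[0,0,0,0,0,0]]], "hand": 10, "squeeze": 60}}

```text
time_s: 6.35
eef_pos: [576.2, -237.8, 63.0]
ee_rot: [0.684, 0.675, 0.193, 0.197]
contact_force: [-5.3, 0.5, 2.1]
grip_width: 0.223
grasp_force: 59.7
```

```bash
python3 tip.py
```

```text
t 6.35 pos [ 576.2 -237.8   63. ] F [-5.3  0.5  2.1] grip 19.0 59.7 dist mm 15.2 deg 0.13
row [-0.0265, -0.0004, 0.0431] [0.0008, 0.0006, 0.001]
grey 212 z pct [-58.7 -32.4   9.2  10.1] x [-39.   -3.   38.2] y [-45.9  22.9  55.1]
orange 301 z pct [-51.8 -30.3 -13.2 -10.5] x [-28.2 -11.   24. ] y [-5.   9.4 12.6]
blue 569 z pct [-8.4 -6.4  2.6  5.8] x [-43.   -3.   42.5] y [-31.5  38.7  51.7]
```

>>> {"fn": "play_rows", "kwargs": {"plan": [[[0,0,0.01,0,0,0],[0,0,0.03,0,0,0],[0,0,0.07,0,0,0],[0,0,0.13,0,0,0],[0,0,0.2,0,0,0],[0,0,0.27,0,0,0],[0,0,0.33,0,0,0],[0,0,0.35,0,0,0]]]}}

```text
time_s: 7.4
eef_pos: [576.7, -238.2, 169.8]
ee_rot: [0.684, 0.675, 0.194, 0.198]
contact_force: [-0.3, -0.5, -4.3]
grip_width: 0.222
grasp_force: 59.0
```

```bash
python3 - <<'E'
from h import *
T=toolR(lidR(-10.5,0));delta([546.5,233.1,220],T)
E
python3 tip.py
```

```text
t 7.4 pos [ 576.7 -238.2  169.8] F [-0.3 -0.5 -4.3] grip 19.0 59.0 dist mm 474.9 deg 33.56
row [-0.1007, 1.5709, 0.1673] [0.0369, 0.3558, -0.1054]
t 7.4 pos [ 576.7 -238.2  169.8] F [-0.3 -0.5 -4.3] grip 19.0 59.0 dist mm 94.3 deg 0.24
row [-0.0283, 0.0007, -0.313] [0.0017, 0.0017, 0.0011]
grey 205 z pct [-58.8 -40.2   7.7   9.1] x [-28.4  -2.1  28.6] y [-9.5 19.8 50.9]
orange 346 z pct [-51.4 -27.3 -12.7 -10.2] x [-28.2 -10.7  23.6] y [ 0.3  9.9 12.7]
blue 633 z pct [-8.  -6.5  3.1  5.8] x [-42.9  -3.3  43. ] y [-34.3  40.9  51.8]
```

>>> {"fn": "play_rows", "kwargs": {"plan": [[[0,0.05,0.05,0,0.02,0],[0,0.15,0.1,0.005,0.06,-0.01],[-0.02,0.28,0.13,0.01,0.12,-0.03],[-0.03,0.42,0.13,0.02,0.18,-0.05],[-0.05,0.56,0.13,0.025,0.24,-0.07],[-0.06,0.7,0.13,0.03,0.29,-0.085],[-0.07,0.8,0.13,0.035,0.33,-0.1],[-0.08,0.85,0.13,0.037,0.356,-0.105]]]}}

```text
time_s: 8.45
eef_pos: [552.3, 18.9, 206.1]
ee_rot: [0.769, 0.64, -0.001, -0.002]
contact_force: [0.1, -1.2, -3.9]
grip_width: 0.219
grasp_force: 59.2
```

>>> {"fn": "play_rows", "kwargs": {"plan": [[[0,0.08,0,0,0,0],[0,0.2,0,0,0,0],[0,0.34,0,0,0,0],[0,0.48,0,0,0,0],[0,0.6,0,0,0,0],[-0.01,0.68,0,0,0,0],[-0.02,0.72,0,0,0,0],[-0.02,0.72,0,0,0,0]]]}}

```text
time_s: 9.45
eef_pos: [546.2, 233.3, 206.6]
ee_rot: [0.769, 0.64, -0.0, -0.001]
contact_force: [0.4, -0.5, -3.5]
grip_width: 0.224
grasp_force: 59.2
```

```bash
python3 - <<'E'
from h import *
T=toolR(lidR(-10.5,0));delta([545.5,233.5,150],T)
np.set_printoptions(precision=1,suppress=True)
s=manip.get_obs();M=R.from_quat(s["ee_rot"]).as_matrix()
for n in("scene","top"):
    p,d=manip.get_image(n);C=cloud(n,d);Q=(C-s["eef_pos"])@M
    h=cv2.cvtColor(p,cv2.COLOR_RGB2HSV)
    b=(abs(Q[...,2]+7)<7)&(abs(Q[...,0])<100)&(abs(Q[...,1])<80)&(abs(h[...,0].astype(int)-111)<9)&(h[...,1]>150)
    q=Q[b];print(n,b.sum(),"z",np.median(q[:,2]),cv2.minAreaRect(q[:,:2].astype(np.float32)))
    k=np.zeros((420,560),np.uint8);cv2.fillConvexPoly(k,cv2.convexHull(np.argwhere(b)[:,::-1].astype(np.int32)),1)
    k=cv2.erode(k,np.ones((3,3)));nn,l,st,ct=cv2.connectedComponentsWithStats(((k>0)&~b).astype(np.uint8),connectivity=4)
    zt=s["eef_pos"][2]+7
    for i in range(1,nn):
        if 5<st[i,4]<60: P=onplane(n,ct[i:i+1],zt)[0];print("  gap",st[i],P,(P-s["eef_pos"])@M)
E
```

```text
t 9.45 pos [546.2 233.3 206.6] F [ 0.4 -0.5 -3.5] grip 19.1 59.2 dist mm 56.6 deg 0.16
row [-0.0023, 0.0007, -0.1885] [-0.001, -0.0013, -0.0004]
scene 1188 z -6.276136506866107 ((-2.4127883911132812, 1.869659423828125), (150.0957489013672, 101.28897094726562), 0.4312719702720642)
  gap [371 143   6   3  11] [568.5 169.6 213.6] [-58.6  33.5  -7.2]
top 1622 z -6.066751596677701 ((-29.57443618774414, -1.7760353088378906), (98.44305419921875, 92.98372650146484), 89.86912536621094)
  gap [164 208   7   8  44] [562.5 171.  213.6] [-58.3  27.3  -7.1]
```

>>> {"fn": "play_rows", "kwargs": {"plan": [[[0.003,0.005,-0.04,-0.001,-0.001,0],[0.003,0.009,-0.1,-0.001,-0.001,0],[0.003,0.009,-0.17,-0.001,-0.001,0],[0.003,0.009,-0.24,-0.001,-0.001,0],[0.003,0.009,-0.29,-0.001,-0.001,0],[0.003,0.009,-0.33,-0.001,-0.001,0],[0.003,0.009,-0.33,-0.001,-0.001,0],[0.003,0.009,-0.33,-0.001,-0.001,0]]]}}

```text
time_s: 10.55
eef_pos: [547.6, 235.9, 108.6]
ee_rot: [0.769, 0.639, 0.0, 0.0]
contact_force: [0.0, -0.5, -4.0]
grip_width: 0.223
grasp_force: 59.1
```

```bash
python3 - <<'E'
from h import *
T=toolR(lidR(-10.5,0));delta([547,236.1,95],T)
P=[manip.get_image(n)[0] for n in("scene","top")]
cv2.imwrite("pics/over.png",np.hstack([cv2.resize(P[0][130:210,340:420],(400,400),interpolation=cv2.INTER_CUBIC),cv2.resize(P[1][195:265,120:190],(400,400),interpolation=cv2.INTER_CUBIC)])[:,:,::-1])
E
```

```text
t 10.55 pos [547.6 235.9 108.6] F [ 0.  -0.5 -4. ] grip 19.1 59.1 dist mm 13.6 deg 0.06
row [-0.0021, 0.0007, -0.0454] [-0.0003, 0.0006, 0.0001]
```

View pics/over.png

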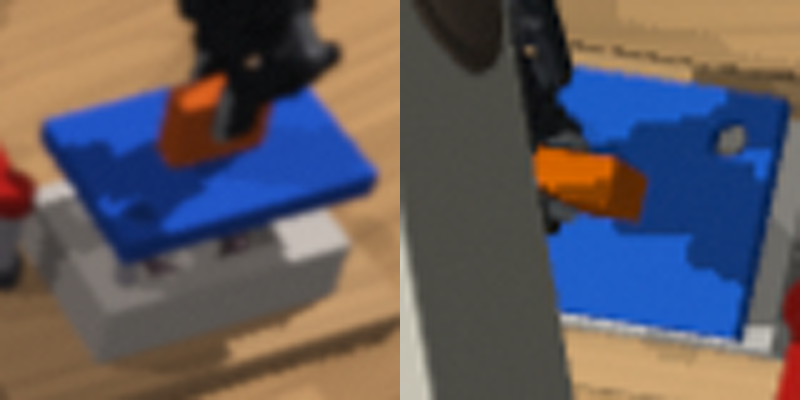

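The lid is level above the base. In the top crop its hole at (730,138) shows the pin beneath. I'll lower it gently.

>>> {"fn": "play_rows", "kwargs": {"plan": [[[-0.001,0,-0.01,0,0,0],[-0.001,0,-0.02,0,0,0],[-0.001,0,-0.03,0,0,0],[-0.001,0,-0.038,0,0,0],[-0.001,0,-0.046,0,0,0],[-0.001,0,-0.052,0,0,0],[-0.001,0,-0.058,0,0,0],[-0.001,0,-0.058,0,0,0]]]}}

```text
time_s: 11.65
eef_pos: [547.0, 235.8, 90.4]
ee_rot: [0.769, 0.639, -0.0, -0.0]
contact_force: [0.4, 0.0, -3.7]
grip_width: 0.224
grasp_force: 59.2
```

>>> {"fn": "play_rows", "kwargs": {"plan": [[[0,0,-0.004,0,0,0],[0,0,-0.008,0,0,0],[0,0,-0.012,0,0,0],[0,0,-0.016,0,0,0],[0,0,-0.02,0,0,0],[0,0,-0.02,0,0,0]]]}}

```text
time_s: 12.4
eef_pos: [547.0, 235.8, 84.4]
ee_rot: [0.769, 0.639, -0.0, -0.0]
contact_force: [0.6, 0.3, -3.3]
grip_width: 0.221
grasp_force: 59.2
```

Past the taper with no side load. On to just above the rim.

>>> {"fn": "play_rows", "kwargs": {"plan": [[[0,0,-0.005,0,0,0],[0,0,-0.01,0,0,0],[0,0,-0.015,0,0,0],[0,0,-0.02,0,0,0],[0,0,-0.025,0,0,0],[0,0,-0.03,0,0,0],[0,0,-0.035,0,0,0],[0,0,-0.035,0,0,0]]]}}

```text
time_s: 13.4
eef_pos: [547.0, 235.8, 73.9]
ee_rot: [0.769, 0.639, -0.0, -0.0]
contact_force: [-0.0, 0.2, -3.3]
grip_width: 0.221
grasp_force: 59.2
```

>>> {"fn": "play_rows", "kwargs": {"plan": [[[0,0,-0.002,0,0,0],[0,0,-0.004,0,0,0],[0,0,-0.006,0,0,0],[0,0,-0.008,0,0,0],[0,0,-0.01,0,0,0],[0,0,-0.01,0,0,0]]]}}

```text
time_s: 14.15
eef_pos: [547.0, 235.8, 71.0]
ee_rot: [0.769, 0.639, 0.0, -0.0]
contact_force: [-0.3, 1.0, -3.7]
grip_width: 0.219
grasp_force: 59.2
```

>>> {"fn": "play_rows", "kwargs": {"plan": [[[0,0,-0.002,0,0,0],[0,0,-0.004,0,0,0],[0,0,-0.006,0,0,0],[0,0,-0.006,0,0,0],[0,0,-0.006,0,0,0]]]}}

```text
time_s: 14.78
eef_pos: [547.0, 235.8, 69.9]
ee_rot: [0.769, 0.639, 0.0, 0.0]
contact_force: [-3.9, -1.3, 5.6]
grip_width: 0.221
grasp_force: 60.6
```

```bash
cat > lid.py <<'E'
from h import *
np.set_printoptions(precision=2,suppress=True)
def chk():
    for n in("scene","top"):
        p,d=manip.get_image(n);C=cloud(n,d);h=cv2.cvtColor(p,cv2.COLOR_RGB2HSV)
        b=(abs(C[...,0]-547)<80)&(abs(C[...,1]-234)<100)&(abs(h[...,0].astype(int)-111)<9)&(h[...,1]>150)&(C[...,2]>70)
        P=C[cv2.erode(b.astype(np.uint8),np.ones((3,3)))>0];A=np.c_[P[:,:2]-[547,234],np.ones(len(P))];k=np.linalg.lstsq(A,P[:,2],rcond=None)[0]
        print(n,len(P),"tilt deg x,y",np.degrees(k[:2]),"z",k[2],cv2.minAreaRect(C[b][:,:2].astype(np.float32)))
        B=(abs(C[...,0]-545)<130)&(abs(C[...,1]-230)<150)
        kn=B&(C[...,2]>122)&(C[...,2]<145)&(h[...,2]<60)&(C[...,1]<230)
        if kn.any(): print("  knob?",kn.sum(),C[kn].mean(0),C[kn][:,2].max())
        r=B&(abs(C[...,2]-88)<5)&((h[...,0]<6)|(h[...,0]>174))&(h[...,1]>150);
        if r.sum()>4:
            q=C[r];vx,vy,x0,y0=cv2.fitLine(q[:,:2].astype(np.float32),cv2.DIST_L2,0,.01,.01).ravel();print("  arm",r.sum(),q.mean(0),"dir deg",np.degrees(np.arctan2(vy,vx)))
if __name__=="__main__":chk()
E
python3 lid.py; python3 -c "
from h import *
delta([547,235.8,69.9],toolR(lidR(-10.5,0)))"
```

```text
scene 705 tilt deg x,y [ 0.15 -0.06] z 76.37830942780612 ((548.25, 232.639892578125), (148.88157653808594, 101.05701446533203), 80.15885162353516)
  knob? 63 [508.07 192.45 133.75] 144.88250206251269
  arm 133 [482.   144.68  88.96] dir deg -7.5112185
top 929 tilt deg x,y [-0.02  0.03] z 75.79920560749417 ((540.205078125, 206.3242950439453), (90.53765106201172, 99.89022064208984), 79.5790786743164)
  knob? 58 [475.45 174.4  135.65] 143.38441390627156
  arm 263 [475.58 147.58  88.39] dir deg -10.741389
t 14.88 pos [547.  235.8  69.9] F [-4.8 -1.2  5.7] grip 19.2 60.6 dist mm 0.1 deg 0.03
row [-0.0001, -0.0, -0.0002] [-0.0002, 0.0003, 0.0002]
```

>>> {"fn": "play_rows", "kwargs": {"plan": [[[0,0,0,0,0,0],[0,0,0,0,0,0],[0,0,0,0,0,0],[0,0,0,0,0,0]]], "hand": 45}}

```text
time_s: 15.38
eef_pos: [547.0, 235.8, 69.2]
ee_rot: [0.769, 0.639, 0.0, -0.0]
contact_force: [-1.2, 0.2, 0.2]
grip_width: 0.529
grasp_force: 0.0
```

>>> {"fn": "play_rows", "kwargs": {"plan": [[[0,0,0.02,0,0,0],[0,0,0.06,0,0,0],[0,0,0.12,0,0,0],[0,0,0.2,0,0,0],[0,0,0.29,0,0,0],[0,0,0.38,0,0,0],[0,0,0.42,0,0,0]]]}}

```text
time_s: 16.25
eef_pos: [547.5, 236.0, 197.9]
ee_rot: [0.769, 0.639, 0.001, 0.001]
contact_force: [1.0, -0.6, -0.4]
grip_width: 0.521
grasp_force: 0.0
```

```bash
python3 lid.py
```

```text
scene 725 tilt deg x,y [-0.  -0.1] z 76.32107690797481 ((547.6810302734375, 232.7030792236328), (149.31707763671875, 103.73945617675781), 78.05731964111328)
  knob? 26 [448.81 151.26 132.76] 140.943123304751
  arm 140 [484.03 146.32  88.73] dir deg 12.221984
top 1574 tilt deg x,y [0.01 0.04] z 75.92103160868625 ((545.16455078125, 235.58592224121094), (150.1271514892578, 99.30587005615234), 79.8586196899414)
  knob? 40 [442.87 153.64 135.8 ] 141.25979317530084
  arm 261 [475.77 147.74  88.58] dir deg -10.722374
```

>>> {"fn": "play_rows", "kwargs": {"plan": [[[-0.04,-0.03,0.02,0,0,0.1],[-0.09,-0.07,0.02,0,0,0.21],[-0.14,-0.12,0.02,0,0,0.32],[-0.2,-0.17,0.02,0,0,0.43],[-0.26,-0.22,0.02,0,0,0.54],[-0.31,-0.26,0.02,0,0,0.65],[-0.345,-0.277,0.02,0,0,0.76],[-0.345,-0.277,0.02,0,0,0.87]]], "hand": 45}}

```text
time_s: 17.35
eef_pos: [442.7, 152.3, 200.5]
ee_rot: [0.19, 0.982, -0.0, -0.001]
contact_force: [-0.3, -0.4, -0.6]
grip_width: 0.53
grasp_force: 0.0
```

>>> {"fn": "play_rows", "kwargs": {"plan": [[[0,0,-0.02,0,0,0.1],[0,0,-0.05,0,0,0.13],[0,0,-0.08,0,0,0.13],[0,0,-0.08,0,0,0.13]]]}}

```text
time_s: 17.85
eef_pos: [443.0, 152.6, 176.2]
ee_rot: [0.092, 0.996, -0.0, -0.001]
contact_force: [0.6, 0.1, -0.1]
grip_width: 0.525
grasp_force: 0.0
```

```bash
python3 - <<'E'
from h import *
np.set_printoptions(precision=1,suppress=True)
L=lidR(-10.5,0);T=R.from_euler("z",90,degrees=True)*toolR(L)
delta([444.5,152.8,84],T)
s=manip.get_obs();M=R.from_quat(s["ee_rot"]).as_matrix()
for n in("scene","top"):
    p,d=manip.get_image(n);C=cloud(n,d);Q=(C-s["eef_pos"])@M
    k=(abs(Q[...,0])<40)&(abs(Q[...,1])<45)&(Q[...,2]>-60)
    for lo,hi in((-60,-50),(-50,-40),(-40,-30),(-30,-20),(-20,-10)):
        q=Q[k&(Q[...,2]>=lo)&(Q[...,2]<hi)]
        if len(q)>3: print(n,lo,len(q),np.percentile(q,[5,50,95],axis=0)[:,:2].tolist())
    z=k&(C[...,2]>95)&(C[...,2]<142)&(Q[...,2]>0)
    if z.any(): print(n,"knob in tool",z.sum(),Q[z].mean(0),np.percentile(Q[z],[5,95],axis=0).tolist())
E
```

```text
t 17.85 pos [443.  152.6 176.2] F [ 0.6  0.1 -0.1] grip 44.8 0.0 dist mm 92.2 deg 0.14
row [0.0049, 0.0007, -0.3074] [0.0002, -0.0012, 0.001]
scene -60 53 [[-11.644278920510288, -35.66182260379855], [-8.217204501183184, -22.904907154150873], [5.2111423145277165, 33.57237738288683]]
scene -50 46 [[-11.746152991511815, -34.9620213505442], [-7.101030911458894, 22.92862431553452], [6.680211163435649, 34.42348574507501]]
scene -40 43 [[-11.960062883636677, -33.30951917922626], [-6.5087539681936954, 23.445912303079293], [6.929327088629208, 35.04318124860769]]
scene knob in tool 85 [-5.3  0.6 55.4] [[-10.695519623931776, -4.991936617243749, 36.75063602428316], [3.2290728683037484, 7.795182068669249, 77.91943694373437]]
```

>>> {"fn": "play_rows", "kwargs": {"plan": [[[0.003,0,-0.04,0,0,0],[0.003,0,-0.1,0,0,0],[0.003,0,-0.16,0,0,0],[0.003,0,-0.22,0,0,0],[0.003,0,-0.27,0,0,0],[0.003,0,-0.3,0,0,0],[0.003,0,-0.307,0,0,0],[0.003,0,-0.307,0,0,0]]]}}

```text
time_s: 18.95
eef_pos: [444.6, 152.7, 85.5]
ee_rot: [0.092, 0.996, 0.0, 0.0]
contact_force: [0.5, 0.9, 0.3]
grip_width: 0.53
grasp_force: 0.0
```

>>> {"fn": "play_rows", "kwargs": {"plan": [[[0,0,0,0,0,0],[0,0,0,0,0,0],[0,0,0,0,0,0],[0,0,0,0,0,0],[0,0,0,0,0,0]]], "hand": 8, "squeeze": 20}}

```text
time_s: 19.58
eef_pos: [444.6, 152.8, 85.6]
ee_rot: [0.092, 0.996, 0.0, 0.0]
contact_force: [-1.4, 0.5, 5.8]
grip_width: 0.177
grasp_force: 21.1
```

>>> {"fn": "play_rows", "kwargs": {"plan": [[[0.004,0.019,0,0,0,0],[0.01,0.037,0,0,0,0],[0.018,0.055,0,0,0,0],[0.028,0.072,0,0,0,0],[0.04,0.087,0,0,0,0],[0.053,0.102,0,0,0,0],[0.067,0.115,0,0,0,0],[0.083,0.126,0,0,0,0]]]}}

```text
time_s: 20.58
eef_pos: [469.5, 190.7, 85.1]
ee_rot: [0.092, 0.996, -0.0, -0.0]
contact_force: [-2.8, -5.1, 3.6]
grip_width: 0.182
grasp_force: 21.4
```

>>> {"fn": "play_rows", "kwargs": {"plan": [[[0.017,0.009,0,0,0,0],[0.035,0.017,0,0,0,0],[0.054,0.023,0,0,0,0],[0.073,0.026,0,0,0,0],[0.092,0.028,0,0,0,0],[0.112,0.028,0,0,0,0],[0.126,0.026,0,0,0,0],[0.126,0.026,0,0,0,0]]]}}

```text
time_s: 21.58
eef_pos: [506.6, 198.0, 84.8]
ee_rot: [0.092, 0.996, -0.001, -0.001]
contact_force: [-8.1, -7.4, 4.5]
grip_width: 0.176
grasp_force: 21.8
```

```bash
python3 lid.py;python3 -c "
from h import *
delta([509.6,198.5,85],R.from_euler('z',90,degrees=True)*toolR(lidR(-10.5,0)))"
```

```text
scene 620 tilt deg x,y [ 0.15 -0.03] z 76.30107301494414 ((549.3350219726562, 233.535888671875), (149.75030517578125, 99.76541900634766), 79.52825164794922)
  knob? 103 [512.25 192.96 134.72] 144.9942496895576
  arm 148 [507.64 163.49  88.52] dir deg 71.288216
top 422 tilt deg x,y [0.09 0.23] z 76.07031917300185 ((539.5956420898438, 176.86175537109375), (110.15441131591797, 70.67296600341797), 8.184128761291504)
  knob? 2 [494.46 187.17 127.76] 133.19487295733018
  arm 141 [498.08 147.23  89.03] dir deg 79.67122
t 21.68 pos [506.6 198.   84.8] F [-7.6 -6.9  5. ] grip 15.2 21.7 dist mm 3.0 deg 0.12
row [0.0099, 0.0017, 0.0007] [0.0005, -0.0013, 0.0001]
```

>>> {"fn": "play_rows", "kwargs": {"plan": [[[0.004,-0.004,0,0,0,0],[0.008,-0.006,0,0,0,0],[0.012,-0.007,0,0,0,0],[0.012,-0.007,0,0,0,0]]]}}

```text
time_s: 22.18
eef_pos: [508.3, 197.6, 84.5]
ee_rot: [0.091, 0.996, 0.001, -0.003]
contact_force: [-24.6, 6.8, 9.8]
grip_width: 0.178
grasp_force: 22.3
```

>>> {"fn": "play_rows", "kwargs": {"plan": [[[-0.006,0.002,0,0,0,0],[-0.006,0.002,0,0,0,0]]]}}

```text
time_s: 22.42
eef_pos: [508.0, 197.6, 84.6]
ee_rot: [0.091, 0.996, 0.0, -0.001]
contact_force: [-8.8, 1.8, 2.5]
grip_width: 0.174
grasp_force: 21.5
```

>>> {"fn": "play_rows", "kwargs": {"plan": [[[0,0,0,0,0,0],[0,0,0,0,0,0],[0,0,0,0,0,0],[0,0,0,0,0,0]]], "hand": 32}}

```text
time_s: 22.92
eef_pos: [509.0, 196.8, 85.2]
ee_rot: [0.092, 0.996, 0.0, -0.0]
contact_force: [-0.2, 0.3, 0.1]
grip_width: 0.376
grasp_force: 0.0
```

>>> {"fn": "play_rows", "kwargs": {"plan": [[[0,0,0.02,0,0,0],[0,0,0.06,0,0,0],[0,0,0.12,0,0,0],[0,0,0.2,0,0,0],[0,0,0.3,0,0,0],[0,0,0.4,0,0,0],[-0.1,0,0.5,0,0,0],[-0.25,0,0.5,0,0,0]]]}}

```text
time_s: 23.92
eef_pos: [434.2, 196.9, 238.3]
ee_rot: [0.092, 0.996, 0.001, 0.002]
contact_force: [0.4, -0.4, -0.7]
grip_width: 0.375
grasp_force: 0.0
```

>>> {"fn": "play_rows", "kwargs": {"plan": [[[-0.1,0,0,0,0,0],[-0.25,0,0,0,0,0],[-0.4,0,0,0,0,0],[-0.4,0,0,0,0,0]]]}}

```text
time_s: 24.42
eef_pos: [312.1, 196.9, 237.0]
ee_rot: [0.091, 0.996, 0.001, 0.001]
contact_force: [0.8, -0.5, -0.5]
grip_width: 0.373
grasp_force: 0.0
```

```bash
python3 lid.py; python3 - <<'E'
from h import *
s=manip.get_obs();print(s["time_s"],s["contact_force"].round(1),s["eef_pos"].round(0))
P=[manip.get_image(n)[0] for n in("scene","top")]
cv2.imwrite("pics/end.png",np.hstack([cv2.resize(P[0][120:220,320:420],(400,400),interpolation=cv2.INTER_CUBIC),cv2.resize(P[1][100:300,110:310],(400,400),interpolation=cv2.INTER_CUBIC)])[:,:,::-1])
E
```

```text
scene 634 tilt deg x,y [ 0.38 -0.12] z 76.23511915558524 ((549.566650390625, 232.7371063232422), (148.56008911132812, 100.11698150634766), 79.5213394165039)
  knob? 28 [512.62 193.83 132.13] 140.26944202953644
  arm 146 [506.42 162.    88.69] dir deg 74.799
top 1467 tilt deg x,y [ 0.03 -0.04] z 75.86270762210276 ((545.4293212890625, 235.22386169433594), (149.4367218017578, 99.54866790771484), 79.4915771484375)
  knob? 38 [506.7  196.04 134.99] 141.3439731282258
  arm 220 [500.17 160.24  88.74] dir deg 81.665695
24.525 [ 0.5 -0.4  0.5] [314. 197. 236.]
```

View pics/end.png

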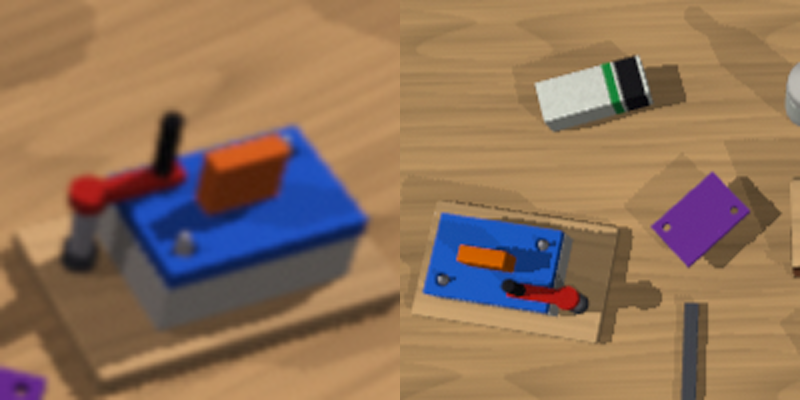

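The lid is flush with both pins through it, at (185,240) in the left crop. The arm lies over its edge and the bystanders haven't moved. I'll nudge the knob with closed fingers to confirm the arm is at its end stop.

>>> {"fn": "play_rows", "kwargs": {"plan": [[[0.1,0.005,0,0,0,0],[0.25,0.01,0,0,0,0],[0.4,0.02,0,0,0,0],[0.534,0.021,0,0,0,0],[0.534,0.021,-0.15,0,0,0],[0.534,0.021,-0.32,0,0,0],[0.534,0.021,-0.45,0,0,0],[0.534,0.021,-0.5,0,0,0]]], "hand": 0}}

```text
time_s: 25.62
eef_pos: [473.7, 202.6, 82.9]
ee_rot: [0.092, 0.996, -0.001, -0.002]
contact_force: [-0.8, -0.4, 0.4]
grip_width: 0.002
grasp_force: 0.0
```

>>> {"fn": "play_rows", "kwargs": {"plan": [[[0,0,0,0,0,0],[0.01,-0.002,0,0,0,0],[0.02,-0.004,0,0,0,0],[0.03,-0.006,0,0,0,0],[0.037,-0.007,0,0,0,0],[0.044,-0.008,0,0,0,0],[0.044,-0.008,0,0,0,0]]]}}

```text
time_s: 26.5
eef_pos: [487.4, 200.7, 85.1]
ee_rot: [0.092, 0.996, -0.0, -0.0]
contact_force: [-0.1, 0.0, 0.0]
grip_width: 0.002
grasp_force: 0.0
```

>>> {"fn": "play_rows", "kwargs": {"plan": [[[0.004,-0.001,0,0,0,0],[0.008,-0.002,0,0,0,0],[0.012,-0.002,0,0,0,0],[0.012,-0.002,0,0,0,0]]]}}

```text
time_s: 27.0
eef_pos: [490.5, 200.1, 85.1]
ee_rot: [0.092, 0.996, -0.0, -0.001]
contact_force: [-4.4, -0.9, 2.1]
grip_width: -0.008
grasp_force: 2.2
```

>>> {"fn": "play_rows", "kwargs": {"plan": [[[0.004,-0.001,0,0,0,0],[0.008,-0.001,0,0,0,0],[0.008,-0.001,0,0,0,0]]]}}

```text
time_s: 27.38
eef_pos: [490.9, 200.1, 85.0]
ee_rot: [0.091, 0.996, -0.0, -0.003]
contact_force: [-24.7, 1.7, 12.2]
grip_width: 0.002
grasp_force: 12.2
```

The knob holds against 25 N with less than 0.5 mm of motion, so the arm is at its end stop. I'll back away and hand in.

>>> {"fn": "play_rows", "kwargs": {"plan": [[[-0.03,0.005,0,0,0,0],[-0.07,0.01,0,0,0,0],[-0.07,0.01,0.1,0,0,0],[-0.07,0.01,0.25,0,0,0],[-0.07,0.01,0.4,0,0,0],[-0.2,0.01,0.5,0,0,0],[-0.4,0.01,0.5,0,0,0],[-0.55,0.01,0.5,0,0,0]]]}}

```text
time_s: 28.38
eef_pos: [326.2, 202.6, 235.3]
ee_rot: [0.092, 0.996, 0.0, 0.0]
contact_force: [0.5, 1.1, 1.0]
grip_width: 0.003
grasp_force: 0.0
```

>>> {"fn": "play_rows", "kwargs": {"plan": [[[0,0,0,0,0,0],[0,0,0,0,0,0],[0,0,0,0,0,0]]]}}

```text
time_s: 28.75
eef_pos: [328.9, 202.8, 234.9]
ee_rot: [0.092, 0.996, -0.0, -0.0]
contact_force: [-0.2, -0.2, -0.5]
grip_width: -0.001
grasp_force: 0.0
```

```bash
python3 lid.py; python3 -c "
from cell import manip
print(manip.finish_job())"
```

```text
scene 621 tilt deg x,y [ 0.34 -0.09] z 76.26114643998227 ((549.8986206054688, 232.80050659179688), (148.72731018066406, 99.26653289794922), 79.37759399414062)
  knob? 27 [513.1  193.59 132.24] 141.0008258972324
  arm 152 [506.68 162.22  88.59] dir deg 72.64108
top 1464 tilt deg x,y [-0.14 -0.07] z 75.87523524042777 ((545.1429443359375, 235.51824951171875), (150.07801818847656, 99.26742553710938), 79.86083221435547)
  knob? 37 [506.51 196.02 135.1 ] 140.8914819892468
  arm 223 [500.18 160.35  88.82] dir deg 81.15327
the job is handed in; nothing more can be done
None
```

The blue lid sits flush on both pins, the red clamp arm is closed against its end stop, no bystander was touched, and the job was handed in at about 29 s (no verdict was returned).

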